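# Bolt down the engraver's clamp frame

## Robot

A 7-joint arm with a two-finger parallel gripper is mounted at the origin on the work surface. World frame = base frame: x ahead of the robot, y to its left, z up, the work surface at z = 0. Lengths are in m, angles in rad, forces in N, time in s.
With the tool pointing down it reaches from about 0.375 to 0.925 m from the base axis. Payload 3.1 kg.
Tool frame: the origin (TCP) lies between the finger pads; the fingertips stand 19 mm ahead of it and the grasp point (between the pads) is the TCP; z points along the fingers, y is the direction in which the jaws open and shut (so a half turn about z gives the same grasp; the last joint's range is limited). The gripper opens to 85 mm and grips with 20 to 120 N. Pads are 22 mm wide; open, the fingers measure 114 mm over their backs; the gripper's body (76 mm by 85 mm) begins 54 mm behind the grasp point. The pads swing forward as they close: fully open they stand 13 mm farther back than shut.
Start: joints at [1.232, 0.383, 0.044, 1.598, -0.018, 1.161, -0.05], TCP at [0.155, -0.631, 0.25] pointing down, gripper open.
Joint ranges: [-2.61, 2.61], [-0.41, 2.15], [-1.48, 1.57], [0, 2.5], [-1.57, 4.71], [0.05, 1.97], [-2.85, 2.85]. Speed limits (rad/s): [2.79, 2.79, 3.14, 3.14, 3.14, 3.14, 3.14].

## Interface

Orientations are given as a unit quaternion [x, y, z, w].
In Python, from bench import move_ptp, movel, move_j, move_gripper, pause, inverse_kinematics, read_camera, camera_params, MotionError, sign_off, look_for, tip_of, read_time_s, read_qpos, read_joint_vel, read_effort, read_eef_pos, read_tcp_rot, read_ft_force, read_ft_torque, read_finger_gap gives the robot as it stands. Calls block until the motion is done:
- move_ptp(position, orientation): joint-space move of the TCP to a pose.
- movel(position, orientation=None, speed=0.15): straight line of the TCP; orientation=None keeps the orientation; speed is the mean speed in m/s.
- move_j(angles): joint-space move.
- move_gripper(opening, effort=None): finger opening in m; effort is the grip in N (None keeps the last); returns when the fingers have stopped.
- pause(seconds).
- inverse_kinematics(position, orientation): joint angles nearest the present ones, or None.
- read_camera(name): name is "scene" or "top" or "wrist"; returns the picture (480x640x3 uint8, red, green, blue); there is no depth.
- camera_params(name): a dict with "K" (3x3 intrinsics, pixels), "camera_from_world" (4x4, takes a point from world to camera coordinates). Camera axes: x right, y down, z forward; pixel columns grow to the right and rows downward; lengths in m; the calibration is good to about 2 mm. A picture is of the moment at which its call begins: read the wrist's pose just before it. camera_params takes no time and is no camera call; for the wrist camera it gives the pose at the moment of the call.
A pose or a line that the arm cannot do raises MotionError and nothing moves.
- sign_off(): hands the job in, once; it reports no verdict.
Trained networks look in the newest picture that a camera, given by its name, has taken for a name from the list of things; names that differ only in an ending like _2 or _b are one class to them, and where a whole thing is asked for, a point or a joint stands for the part that bears it (a point fixed in the world has none). Each returns a list of dicts, best first, with "confidence" (0 to 1); they miss things now and then, are a little off and sometimes report something else, mostly with a low value. They report only what shows in the picture. A call takes as long as a camera call.
- look_for(camera, name): "at" ([column, row] in pixels, amid what is visible of it).
- tip_of(camera, name): "at" ([column, row] in pixels: a listed point, or the origin of a listed thing).
Readings, each from a call of its own:
- read_time_s(): time.
- read_qpos(): joint angles.
- read_joint_vel(): joint speeds.
- read_effort(): joint torques, N m.
- read_eef_pos(): TCP position.
- read_tcp_rot(): TCP orientation.
- read_ft_force(): force on the tool from outside, world axes, zero at the start.
- read_ft_torque(): the same for the moment, N m.
- read_finger_gap(): finger opening in m.
Only numpy, scipy, OpenCV 4.12 (cv2) and the standard library are available. Lean on these libraries where they do the work, as an engineer would, in place of code of your own. Each camera call takes 0.05 s, during which the arm holds its last target. There are 200 camera calls.

## Task

Lock the clamp frame: press its long spring catch plate down with one fingertip and, keeping it held down all the way, push the bolt's upright tab with the other fingertip until the bolt is fully home in its keeper. Then let go, so that the catch springs fully up and locks the bolt, and move clear. Grasp nothing and leave the hammer, mug, chisel and brass blank where they are.

Things in the scene. Friction and masses are not known exactly. Their poses are not given: they have to be found in the camera images.
- frame: Clamp frame fixed to the bench: dark steel base 130 (x) x 300 (y) x 10 mm, z up; origin on the bench, 20 mm to -y of the base's middle; yaw within 0.8 rad. Its -y half carries two steel parts along y: the flat catch plate at x -30 mm and the bolt, a narrow bar with an upright tab, at x +30 mm. The +y part (y 85 to 165 mm, up to 45 mm high) is a wooden bed with brass sheet and two clamp bars.
- catch_pad (a point): Centre of the top of the spring catch's flat plate, 30 (frame x) x 90 (frame y) x 6 mm, axes as the frame; at frame (-30, -24) mm, 46 mm above the bench when up; it sinks straight down when pressed. It is long so that a fingertip can slide along it while holding it down. Nothing near it is higher but the bolt's tab.
- bolt_tab (a point): Middle of the top edge of the bolt's upright tab, 30 (frame x) x 8 (frame y) mm, 75 mm above the bench, axes as the frame; starts at frame (30, -25) mm, 60 mm across from the middle of the catch plate. Push its -y face towards frame +y; behind it 46 mm are free up to a staple. The bar below is 14 mm wide, top at 29 mm: 10 mm under a fingertip level with the pressed catch plate (39 mm).
- catch (a joint): How far the catch is pressed down, m: 0 up, 0.007 at its firm stop. Spring: 4 N to start it, 8 N at the stop. Pressed less than 0.005 its tooth blocks the bolt at the start, about half way (bolt 0.014 to 0.019) and when home; press to the stop or nearly. Let go, it springs up by itself (between those places the bolt holds it down).
- bolt (a joint): How far the bolt has slid, m: starts at 0 to 0.0015 (drawn back), 0.033 fully home against its stop in the keeper (the catch can rise behind it only from 0.031 on). Friction about 2.5 N, no spring: it stays where it is left.
- hammer: Small hammer lying on the bench beside the frame, 185 mm long in its y, wooden handle 20 mm thick, head 70 x 22 x 22 mm at +y; origin on the bench below the handle. Leave alone.
- mug: White mug without handle, 76 mm wide, 90 mm high, with pens standing up to 135 mm; origin at the centre of its underside. Leave alone.
- chisel: Steel chisel lying on the bench, 10 x 145 x 10 mm along its y; origin on the bench under the middle of its 130 mm shank, the 14 mm wide blade at +y. Leave alone.
- blank: Loose brass blank 40 x 55 x 12 mm lying on the bench; origin at the centre of its underside. Leave alone.
- keeper (a point): Middle of the underside of the top of the aluminium keeper, the loop by the wooden bed into which the bolt's end slides; 34 mm above the bench at frame (30, 73) mm, the loop's top at 42 mm. Two aluminium staples, 28 x 10 mm, 35 mm high, straddle the bolt bar at frame y = -80 and +36 mm.

How it is judged:
By the outcome, as a careful person would: the job done as asked, in the order asked, and still so for the second after the job is handed in, with the robot touching nothing.
It also fails if it takes over 42 s, if anything falls off the work surface, if the arm or the gripper's body presses on something with over 40 N, if the wrist force passes 120 N, or if a joint passes its speed limit or range.

## Working session

There is one attempt and no reset: what is moved stays moved. The work goes in short steps, each a Python script; the robot and the scene stay as the last script left them, time stands still between calls to the robot, and variables do not carry over. Pictures are saved under pics/ and viewed, about 8 in all and at most 12, crops included, and the job is handed in when it is done.

```bash
ls; mkdir -p pics; cat > h.py <<'E'
from bench import *
import numpy as np, cv2
def ray(cam,px,z):
    p=camera_params(cam);K=np.array(p["K"]);T=np.array(p["camera_from_world"]);R=T[:3,:3];t=T[:3,3]
    d=R.T@np.linalg.solve(K,[px[0],px[1],1]);c=-R.T@t
    return c+d*(z-c[2])/d[2]
def proj(cam,P):
    p=camera_params(cam);K=np.array(p["K"]);T=np.array(p["camera_from_world"])
    q=K@(T[:3,:3]@np.array(P)+T[:3,3]);return q[:2]/q[2]
def save(cam,name):
    im=read_camera(cam);cv2.imwrite(f"pics/{name}.png",im[:,:,::-1]);return im
E
python3 - <<'E'
from h import *
print(read_time_s(),read_tcp_rot(),read_ft_force())
for c in ["top","scene","wrist"]:
    save(c,c+"0")
    for n,z in [("catch_pad",.046),("bolt_tab",.075),("keeper",.034),("frame",0),("mug",0),("hammer",0),("chisel",0),("blank",0)]:
        print(c,n,[(np.round(r["at"]),round(r["confidence"],2),ray(c,r["at"],z).round(4)) for r in tip_of(c,n)[:2]])
print(read_time_s())
E
```

```text
pics
0.0 [ 9.92757305e-01  1.20129824e-01 -2.23145890e-04 -1.30758288e-03] [-0.73178478  0.18347684  0.40346065]
top catch_pad [(array([363., 256.]), 0.88, array([ 0.5451, -0.0043,  0.046 ]))]
top bolt_tab [(array([374., 229.]), 0.69, array([ 0.6034, -0.0289,  0.075 ]))]
top keeper [(array([334., 211.]), 0.69, array([0.6521, 0.0585, 0.034 ]))]
top frame [(array([359., 238.]), 0.55, array([ 5.898e-01, -2.000e-04,  0.000e+00]))]
top mug [(array([269., 188.]), 0.73, array([0.7163, 0.2122, 0.    ]))]
top hammer [(array([328., 283.]), 0.58, array([0.4865, 0.0785, 0.    ]))]
top chisel [(array([373., 182.]), 0.53, array([ 0.7249, -0.0392,  0.    ]))]
top blank [(array([438., 281.]), 0.57, array([ 0.4825, -0.1827,  0.    ]))]
scene catch_pad [(array([267., 242.]), 0.84, array([ 0.5498, -0.0016,  0.046 ]))]
scene bolt_tab [(array([248., 251.]), 0.93, array([ 0.5999, -0.0351,  0.075 ]))]
scene keeper [(array([299., 288.]), 0.78, array([0.66  , 0.0508, 0.034 ]))]
scene frame [(array([275., 272.]), 0.8, array([0.5866, 0.0083, 0.    ]))]
scene mug [(array([397., 315.]), 0.94, array([0.7078, 0.2181, 0.    ]))]
scene hammer [(array([304., 230.]), 0.73, array([0.475 , 0.0713, 0.    ]))]
scene chisel [(array([252., 331.]), 0.76, array([ 0.7186, -0.0341,  0.    ])), (array([178., 240.]), 0.39, array([ 0.4796, -0.1818,  0.    ]))]
scene blank [(array([178., 240.]), 0.95, array([ 0.4808, -0.1809,  0.    ]))]
wrist catch_pad []
wrist bolt_tab []
wrist keeper []
wrist frame []
wrist mug []
wrist hammer []
wrist chisel []
wrist blank []
1.35
```

```bash
sleep 1; ls pics
```

```text
scene0.png
top0.png
wrist0.png
```

```bash
cat >> h.py <<'E'
from scipy.spatial.transform import Rotation as Ro
def quat(yaw):
    # tool z down, tool y along frame x (either sign), nearest to present wrist angle
    f=np.array([np.cos(yaw),np.sin(yaw),0]);out=[]
    for s in (1,-1):
        y=s*f;z=np.array([0,0,-1.]);x=np.cross(y,z)
        out.append(Ro.from_matrix(np.c_[x,y,z]).as_quat())
    return out
E
python3 - <<'E'
from h import *
yaw=-.49
for q in quat(yaw):
    for z in (.30,.06): print(np.round(q,3),z,inverse_kinematics([.565,-.035,z],q))
q=[q for q in quat(yaw)]
im=cv2.imread("pics/top0.png")[130:330,230:480]
cv2.imwrite("pics/top0c.png",cv2.resize(im,None,fx=3,fy=3,interpolation=cv2.INTER_CUBIC))
E
```

```text
[0.858 0.514 0.    0.   ] 0.3 [ 0.53062758  0.24093514 -0.62528415  1.72060608  0.14884899  1.22787794
 -0.62119107]
[0.858 0.514 0.    0.   ] 0.06 [ 0.42628792  0.53209287 -0.5266903   1.90866239  0.36487278  0.79619255
 -0.78929933]
[-0.514  0.858  0.     0.   ] 0.3 [ 0.96988015  0.44292264 -1.2349314   1.7044032   0.4324404   1.30741055
  2.29978366]
[-0.514  0.858  0.     0.   ] 0.06 [ 0.92360564  0.92775731 -1.25204289  1.88848679  0.99691696  1.13122454
  1.92533628]
```

View pics/top0c.png

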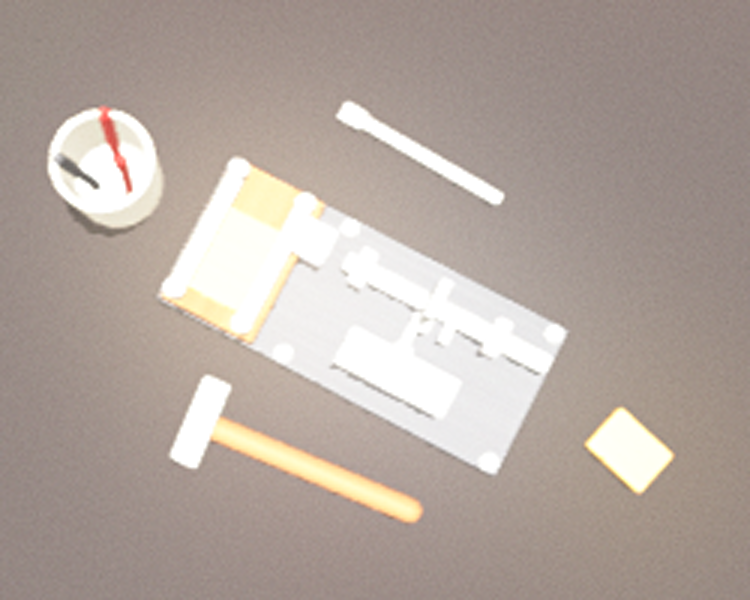

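The crop shows the frame with its catch plate around (400,370), the tab around (440,310) and the keeper at (318,243). All agree with a yaw of about -0.49. Next I go above it for a close look.

```bash
python3 - <<'E'
from h import *
q=quat(-.49)[0]
move_ptp([.555,-.055,.26],q); move_gripper(.045)
print(read_time_s(),read_eef_pos(),read_finger_gap(),read_ft_force())
save("wrist","w1")
for n,z in [("catch_pad",.046),("bolt_tab",.075),("keeper",.034),("frame",0)]:
    print(n,[(np.round(r["at"]),round(r["confidence"],2),ray("wrist",r["at"],z).round(4)) for r in tip_of("wrist",n)[:2]])
E
```

```text
4.3167 [ 0.55499279 -0.05501412  0.25999329] 0.044872770466387456 [-0.41709239  0.01154239  0.51309087]
catch_pad []
bolt_tab [(array([357., 173.]), 0.81, array([ 0.6053, -0.031 ,  0.075 ]))]
keeper [(array([355.,  63.]), 0.74, array([0.6501, 0.0555, 0.034 ])), (array([354., 174.]), 0.34, array([ 0.6043, -0.0368,  0.034 ]))]
frame [(array([323., 143.]), 0.82, array([0.5898, 0.0045, 0.    ]))]
```

View pics/w1.png

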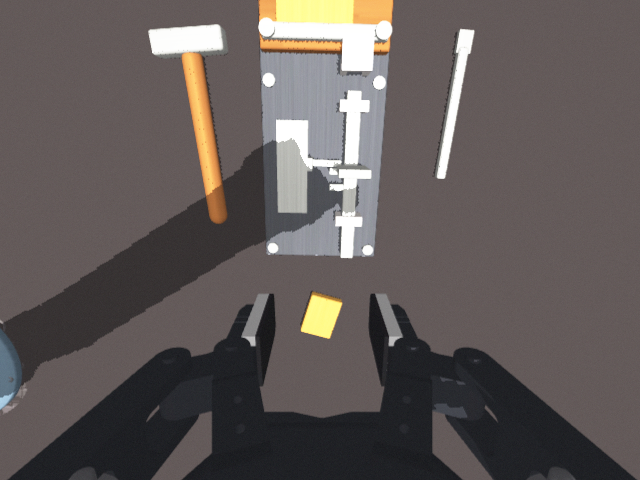

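The wrist view shows the plate with corners at about (277,121), (307,121), (307,213) and (278,213). The tab top is at (355,173), the staples at (354,105) and (348,221), and the base's near edge at row 255.

```bash
python3 - <<'E'
from h import *
P=np.array([ray("wrist",p,.046)[:2] for p in [(277,121),(307.5,121),(307,213),(278,213)]])
B=np.array([ray("wrist",p,.01)[:2] for p in [(266,255.5),(377,255.5)]])
t=np.array([ray("wrist",p,.075)[:2] for p in [(339,173.5),(371,173.5)]]); s=np.array([ray("wrist",p,.035)[:2] for p in [(354,105),(348,221)]])
f=lambda v:(np.linalg.norm(v).round(4),np.arctan2(v[1],v[0]).round(3))
print("plate c",P.mean(0),f(P[1]-P[0]),f(P[2]-P[3]),f(P[0]-P[3]),f(P[1]-P[2]))
print("base near mid",B.mean(0),f(B[1]-B[0])); print("tab",t.mean(0),f(t[1]-t[0])); print("staple",f(s[0]-s[1]),s)
k=np.array([.6501,.0555]);print("tab->keeper",f(k-t.mean(0)))
c=P.mean(0);print("plate->tab",f(t.mean(0)-c))
E
```

```text
plate c [ 0.55142503 -0.00175047] (np.float64(0.0291), np.float64(-0.489)) (np.float64(0.0301), np.float64(-0.49)) (np.float64(0.09), np.float64(1.051)) (np.float64(0.0899), np.float64(1.062))
base near mid [ 0.52738109 -0.1086432 ] (np.float64(0.1332), np.float64(-0.49))
tab [ 0.60360542 -0.03080442] (np.float64(0.0293), np.float64(-0.49))
staple (np.float64(0.1164), np.float64(1.056)) [[ 0.63312993  0.02261686]
 [ 0.57582786 -0.07868114]]
tab->keeper (np.float64(0.098), np.float64(1.077))
plate->tab (np.float64(0.0597), np.float64(-0.508))
```

```bash
cat >> h.py <<'E'
YAW=-.51;O=np.array([.5895,.005]);Q=quat(YAW)[0]
ex=np.array([np.cos(YAW),np.sin(YAW)]);ey=np.array([-ex[1],ex[0]])
def W(x,y,z): return [*(O+x*ex+y*ey),z]
def F():
    f=np.array(read_ft_force());p=np.array(read_eef_pos());d=p[:2]-O
    return dict(t=round(read_time_s(),2),fr=np.round([d@ex*1e3,d@ey*1e3,p[2]*1e3],1),f=np.round([f[:2]@ex,f[:2]@ey,f[2]],1))
E
python3 - <<'E'
from h import *
move_ptp(W(0,-.046,.12),Q)
movel(W(0,-.046,.076),speed=.1); b=F(); print(b)
z=.076
while z>.040:
    z-=.0015; movel(W(0,-.046,z),speed=.03); s=F(); print(z.__round__(4),s)
    if s["f"][2]-b["f"][2]>3: break
save("wrist","w2"); save("scene","s2")
E
```

```text
{'t': 5.78, 'fr': array([  0.3, -45.9,  76.2]), 'f': array([ 0.3, -0. , -0.2])}
0.0745 {'t': 6.03, 'fr': array([  0.4, -45.8,  75.1]), 'f': array([-0.6,  0. ,  0.1])}
0.073 {'t': 6.28, 'fr': array([ -0., -46.,  73.]), 'f': array([-0.4, -1.4, -0.7])}
0.0715 {'t': 6.53, 'fr': array([ -0.1, -46.1,  71.3]), 'f': array([-0.4, -1. ,  0.4])}
0.07 {'t': 6.78, 'fr': array([ -0.1, -46.1,  69.8]), 'f': array([-0.7,  0.1, -1. ])}
0.0685 {'t': 7.03, 'fr': array([ -0.1, -46. ,  68.3]), 'f': array([-0.2,  0.6, -0.3])}
0.067 {'t': 7.28, 'fr': array([ -0.1, -46.1,  66.9]), 'f': array([-0.4, -0.3,  0. ])}
0.0655 {'t': 7.53, 'fr': array([ -0.1, -46.1,  65.4]), 'f': array([-1., -0., -0.])}
0.064 {'t': 7.78, 'fr': array([ -0.1, -46.1,  63.9]), 'f': array([ 0.2, -0. , -0.2])}
0.0625 {'t': 8.03, 'fr': array([  0.3, -45.8,  62.9]), 'f': array([ 0.5, -1.5,  3.3])}
```

View pics/w2.png

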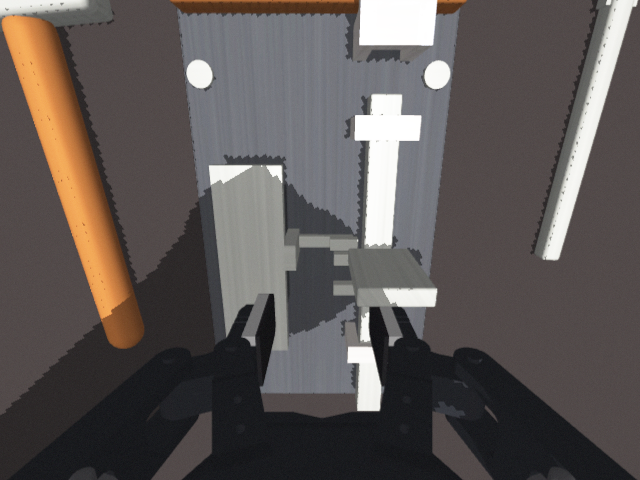

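Contact is at TCP z of about 62.9 mm, so the tips are about 17 mm ahead. In the picture the left finger is on the plate, its inner face near (272,330) against the plate edge at column 288. The right finger is behind the tab, whose face is at about (395,300). Now I press to the stop.

```bash
python3 - <<'E'
from h import *
z=.0625
while z>.050:
    z-=.001; movel(W(0,-.046,z),speed=.03); s=F(); print(round(z,4),s)
    if s["f"][2]>16: break
E
```

```text
0.0615 {'t': 8.38, 'fr': array([  0.3, -45.8,  61.8]), 'f': array([ 0. , -0.9,  4.3])}
0.0605 {'t': 8.63, 'fr': array([  0.2, -45.8,  60.7]), 'f': array([-0.5, -0.1,  4.6])}
0.0595 {'t': 8.88, 'fr': array([  0.2, -45.8,  59.7]), 'f': array([ 0. , -0.5,  4.2])}
0.0585 {'t': 9.13, 'fr': array([  0.3, -45.8,  58.8]), 'f': array([ 0.3, -0.8,  5.5])}
0.0575 {'t': 9.38, 'fr': array([  0.3, -45.8,  57.8]), 'f': array([ 0.7, -0.9,  5.3])}
0.0565 {'t': 9.63, 'fr': array([  0.3, -45.8,  57. ]), 'f': array([-0.4, -0.4,  6.7])}
0.0555 {'t': 9.88, 'fr': array([  0.3, -45.9,  56.1]), 'f': array([-0.2,  0. ,  7.6])}
0.0545 {'t': 10.13, 'fr': array([  0.3, -45.8,  55.7]), 'f': array([-1.3, -1.2, 10.9])}
0.0535 {'t': 10.38, 'fr': array([  0.4, -45.8,  55.6]), 'f': array([-2.5, -2.3, 16.5])}
```

```bash
python3 - <<'E'
from h import *
y,z=-.046,.0533
while y<.006:
    y+=.002 if y<-.012 else .001; movel(W(0,y,z),speed=.03); s=F(); print(round(y,4),round(z,4),s)
    if s["f"][2]<12: z-=.0005
    if s["f"][2]>24: z+=.0005
    if s["f"][1]<-22: break
save("wrist","w3")
E
```

```text
-0.044 0.0533 {'t': 10.63, 'fr': array([  0.4, -45.7,  55.5]), 'f': array([-3.4, -5.2, 19.6])}
-0.042 0.0533 {'t': 10.88, 'fr': array([  0.4, -45.5,  55.4]), 'f': array([-3.2, -7.1, 21.2])}
-0.04 0.0533 {'t': 11.13, 'fr': array([  0.4, -45.4,  55.4]), 'f': array([ -4.7, -10.3,  23.6])}
-0.038 0.0533 {'t': 11.38, 'fr': array([  0.4, -45.3,  55.3]), 'f': array([ -4.1, -12.3,  25. ])}
-0.036 0.0538 {'t': 11.63, 'fr': array([  0.8, -43.4,  55.5]), 'f': array([ -3.6, -11.5,  21.5])}
-0.034 0.0538 {'t': 11.88, 'fr': array([  0.9, -43.3,  55.4]), 'f': array([ -4.7, -15.2,  24.1])}
-0.032 0.0543 {'t': 12.13, 'fr': array([  1.4, -38.9,  55.6]), 'f': array([ -2.4, -11.2,  18.2])}
-0.03 0.0543 {'t': 12.38, 'fr': array([  1.5, -38.8,  55.6]), 'f': array([ -2.6, -14.3,  20.2])}
-0.028 0.0543 {'t': 12.63, 'fr': array([  1.6, -38.8,  55.5]), 'f': array([ -2.3, -16.7,  22.2])}
-0.026 0.0543 {'t': 12.88, 'fr': array([  1.7, -36.1,  55.6]), 'f': array([ -2.5, -15.3,  21.8])}
-0.024 0.0543 {'t': 13.13, 'fr': array([  1.9, -34. ,  55.6]), 'f': array([ -1.9, -15.1,  21.8])}
-0.022 0.0543 {'t': 13.38, 'fr
[... 1592 characters left out ...]
5.6]), 'f': array([ -1.3, -14.6,  19.8])}
0.0 0.0543 {'t': 17.63, 'fr': array([  2.8, -10.9,  55.6]), 'f': array([ -1.7, -15.4,  21.4])}
0.001 0.0543 {'t': 17.88, 'fr': array([ 2.8, -8.9, 55.6]), 'f': array([ -0.8, -14.5,  20.4])}
0.002 0.0543 {'t': 18.13, 'fr': array([ 2.8, -8.9, 55.6]), 'f': array([ -0.8, -16.3,  20.3])}
0.003 0.0543 {'t': 18.38, 'fr': array([ 2.9, -6.6, 55.6]), 'f': array([ -0.5, -13.9,  18.9])}
0.004 0.0543 {'t': 18.63, 'fr': array([ 2.8, -6.6, 55.5]), 'f': array([ -1.5, -16.2,  20.3])}
0.005 0.0543 {'t': 18.88, 'fr': array([ 2.8, -6.1, 55.6]), 'f': array([ -2.3, -15.9,  20.9])}
0.006 0.0543 {'t': 19.13, 'fr': array([ 2.9, -6.1, 55.6]), 'f': array([ -1.9, -17. ,  23.2])}
```

View pics/w3.png

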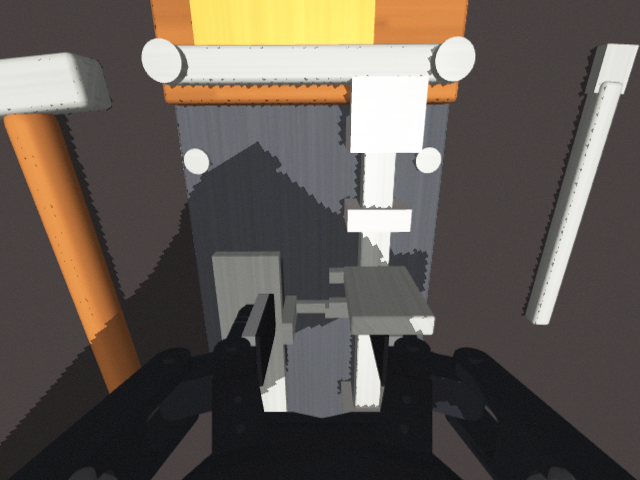

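```bash
python3 - <<'E'
from h import *
y,z=.006,.0543
while y<.026:
    y+=.002; movel(W(0,y,z),speed=.03); s=F(); print(round(y,4),round(z,4),s)
    if s["f"][2]<14: z-=.0005
    if s["f"][2]>25: z+=.0005
    if s["f"][1]<-32: break
E
```

```text
0.008 0.0543 {'t': 19.43, 'fr': array([ 2.9, -6. , 55.5]), 'f': array([ -2.9, -21.2,  24.8])}
0.01 0.0543 {'t': 19.68, 'fr': array([ 2.9, -5.9, 55.5]), 'f': array([ -3. , -24.1,  27.3])}
0.012 0.0548 {'t': 19.93, 'fr': array([ 2.9, -5.9, 55.5]), 'f': array([ -4.1, -25.2,  27.3])}
0.014 0.0553 {'t': 20.18, 'fr': array([ 2.9, -5.9, 55.5]), 'f': array([ -4.5, -26.3,  27.6])}
0.016 0.0558 {'t': 20.43, 'fr': array([ 2.9, -5.7, 55.6]), 'f': array([ -4.6, -29.5,  28. ])}
0.018 0.0563 {'t': 20.68, 'fr': array([ 2.9, -5.6, 55.6]), 'f': array([ -5.5, -32.4,  26.8])}
```

The bolt is on its stop: 33 mm of travel since contact, and the force rises without motion. Now I relieve the side push and lift straight up.

```bash
python3 - <<'E'
from h import *
movel(W(0.001,-.002,.0550),speed=.05); print(F())
movel(W(0.001,-.006,.0680),speed=.04); print(F())
movel(W(0,-.010,.12),speed=.1)
movel(W(0,-.055,.26),speed=.15); print(F())
save("wrist","w4")
for n,zz in [("bolt_tab",.075),("catch_pad",.046)]:
    for r in tip_of("wrist",n)[:1]:
        d=ray("wrist",r["at"],zz)[:2]-O; print(n,r,d@ex,d@ey)
im=cv2.imread("pics/w4.png")[20:300,220:420]; cv2.imwrite("pics/w4c.png",cv2.resize(im,None,fx=2,fy=2))
im=save("scene","s4")[:,:,::-1]; c=proj("scene",W(0,-.02,.04)).astype(int);a=cv2.resize(im[c[1]-60:c[1]+60,c[0]-80:c[0]+80],None,fx=4,fy=4,interpolation=cv2.INTER_CUBIC)
cv2.imwrite("pics/s4c.png",a); print(read_time_s())
E
```

```text
{'t': 21.23, 'fr': array([ 2.9, -6.2, 55.8]), 'f': array([-0.1, -6. , 11.1])}
{'t': 21.73, 'fr': array([-0. , -6.2, 67.3]), 'f': array([ 0.2, -0.8,  0.8])}
{'t': 23.53, 'fr': array([ -0.8, -55. , 258.8]), 'f': array([-0.7,  0.5, -0.7])}
bolt_tab {'at': [355.7, 154.3], 'confidence': 0.74} 0.030078805275053935 0.006241563094798298
catch_pad {'at': [290.8, 186.0], 'confidence': 0.84} -0.03142073930310546 -0.02657952033336399
23.7333
```

View pics/w4c.png

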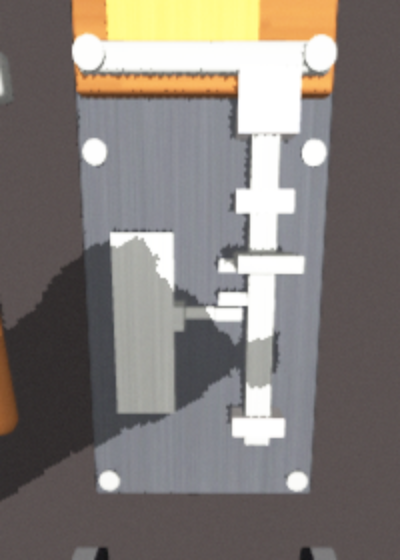

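View pics/s4c.png

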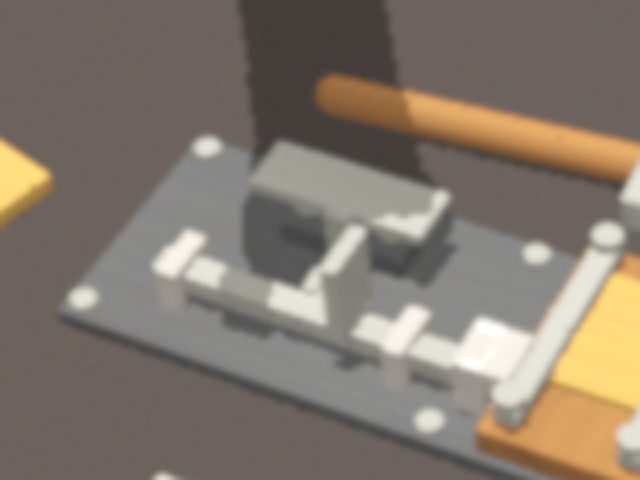

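```bash
python3 - <<'E'
from h import *
c=proj("scene",W(0,-.02,.04)).astype(int)-[80,60]
for x,y in [(-.045,-.069),(-.045,.021),(-.015,-.069),(-.015,.021)]:
    print((x,y),[((proj("scene",W(x,y,z))-c)*4).round(0) for z in (.046,.039)])
print("tab top", [((proj("scene",W(x,y,.075))-c)*4).round(0) for x,y in [(.03,.006),(.03,.008)]])
im=cv2.imread("pics/scene0.png");a=cv2.resize(im[c[1]:c[1]+120,c[0]:c[0]+160],None,fx=4,fy=4,interpolation=cv2.INTER_CUBIC)
cv2.imwrite("pics/s0c.png",a)
E
```

```text
(-0.045, -0.069) [array([277., 142.]), array([278., 153.])]
(-0.045, 0.021) [array([447., 196.]), array([447., 206.])]
(-0.015, -0.069) [array([245., 182.]), array([247., 193.])]
(-0.015, 0.021) [array([417., 238.]), array([418., 249.])]
tab top [array([336., 249.]), array([340., 250.])]
```

View pics/s0c.png

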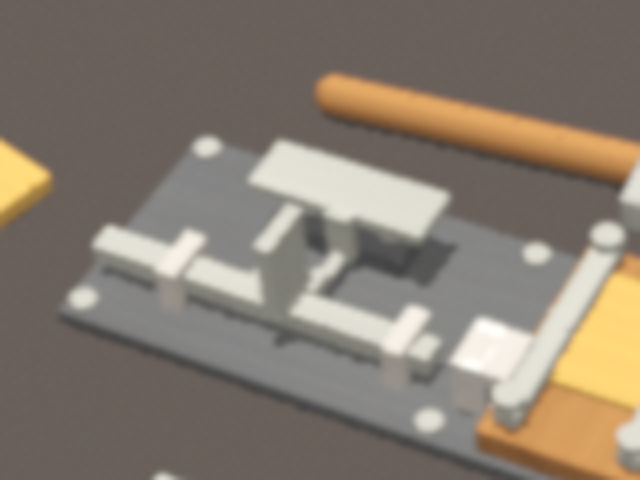

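The plate corners, (280,142) and (450,196), are where they were at the start and match the projection for z = 46 mm, so the catch is fully up. The bolt's end is inside the keeper. The hammer and blank (as far as this crop shows them) have not moved, so I hand in.

```bash
python3 - <<'E'
from h import *
print(F(),sign_off())
E
```

```text
the job is handed in; nothing more can be done
{'t': 23.73, 'fr': array([ -0.6, -54.9, 258.9]), 'f': array([-0.1, -0.3, -0.7])} None
```

The clamp frame is locked: the bolt is home in its keeper and the catch has sprung fully up behind it. I handed the job in at 23.7 s of the 42 s allowed.

- **Pressing and pushing:** I pressed the catch to its stop with one fingertip, at about 20 N. I held it there, 19–28 N and no rise in height, while the other fingertip pushed the tab. The finger travelled about 33 mm after contact, until it stopped moving and the sideways force rose to 32 N. Then I relieved the push, lifted straight up and moved clear.
- **Catch:** In the scene camera, the plate's corners are back where they were at the start and match the height of 46 mm. At 39 mm they would show about 10 pixels lower in that enlarged crop.
- **Bolt:** The close-up pictures show its end inside the keeper and the tooth behind it. The network put the tab at frame y 6.2 mm, where 8 mm is expected. That would be bolt 0.031, just at the locking limit. The gap is within the 2 mm calibration error, and the finger travel and the risen catch both say it is fully home.
- **Clearance:** The gripper is about 0.26 m above the bench and the wrist force is about zero.
- **Other things:** I never went near the mug, chisel, hammer or blank. The hammer and blank look unmoved in the final crops. I did not recheck the mug and chisel at the end.

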